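# Transfer converter modules to the burn-in rack in bay order

## Robot

A 6-joint arm with a two-finger parallel gripper is mounted at the origin on the work surface. World frame = base frame: x ahead of the robot, y to its left, z up, the work surface at z = 0. Lengths are in m, angles in rad, forces in N, time in s.
With the tool pointing down it reaches from about 0.35 to 0.975 m from the base axis. Payload 4.9 kg.
Tool frame: the origin (TCP) lies midway between the tips of the shut fingers; the grasp point (between the pads) lies 19 mm behind it; z points along the fingers, y is the direction in which the jaws open and shut (so a half turn about z gives the same grasp; the last joint's range is limited). The gripper opens to 85 mm and grips with 20 to 120 N. Pads are 22 mm wide; open, the fingers measure 114 mm over their backs; the gripper's body (76 mm by 85 mm) begins 54 mm behind the grasp point. The pads swing forward as they close: fully open they stand 13 mm farther back than shut.
Start: joints at [-1.28, 0.053, 1.613, -0, 1.476, -0.119], TCP at [0.249, -0.573, 0.231] pointing down, gripper open.
Joint ranges: [-3.01, 3.01], [-1.01, 2.22], [0.06, 2.58], [-1.02, 4.17], [0.09, 2.62], [-3.14, 3.14]. Speed limits (rad/s): [2.57, 2.57, 3.14, 3.14, 3.14, 3.14].

## Interface

Orientations are given as a rotation vector (axis times angle).
In Python, from station import ctrl gives the robot as it stands.
- The arm moves only by the tool jog_arm, never from a script. Its argument "steps" is a list of rows, each an object of numbers: "dx", "dy", "dz": the shift along the world's x, y, z in units of 60 mm (1.0 is 60 mm); "twist": the turn about the world's z in units of 10 degrees (1.0 is 10 degrees). A call has 1 to 5 rows; each row is the pose to reach, as a shift and turn from the pose measured when the call began; what a row does not reach only later rows make up. A row lasts 1/8 s, in which the tool goes at most 62.5 mm and 10.7 degrees, less where a joint would pass 70% of its speed; a pose out of reach is approached as far as the arm can. A call with a gripper value outside its range is refused whole. "gripper" is the closure in counts, from 0 (fully open) to 255 (shut), set as the call begins (left out, the last holds). The fingers move at their own pace and stop on an object; "newtons" is the grip in N (left out, the last holds). Time passes only in rows, so rows that repeat a pose let the fingers close. It gives the time, the measured TCP pose, the force and the opening at its end, in the units of the state.
- ctrl.get_obs(): the state, without advancing time (a new reading comes with each control period).
- ctrl.get_image(name): name is "scene" or "top" or "wrist"; returns a dict with "frame" (480x640x3 uint8, red, green, blue), "range_z" (480x640 float32, m along the optical axis (not along the pixel's ray), 0 where there is no reading), "fx", "fy", "cx", "cy" (pixels), "extrinsics" (4x4, takes a point from camera to world coordinates). Camera axes: x right, y down, z forward; pixel columns grow to the right and rows downward; lengths in m; the calibration is good to about 2 mm. A picture is of the moment at which its call begins.
- ctrl.finish_job(): hands the job in, once; it reports no verdict.
The state is a dict: "t": time; "q": joint angles; "dq": joint speeds; "effort": joint torques, N m; "tool_pos": TCP position; "tool_rot": TCP orientation; "contact_force": force on the tool from outside, world axes, zero at the start; "wrist_torque": the same for the moment, N m; "opening": finger opening in m.
Only numpy, scipy, OpenCV 4.12 (cv2) and the standard library are available. Lean on these libraries where they do the work, as an engineer would, in place of code of your own. Each camera call takes 0.05 s, during which the arm holds its last target.

## Task

The four converter modules on the programming strip are ready for burn-in: move them into the empty burn-in rack, each into the bay of the same number, because the test log goes by bay. On both racks bay 1 is the one next to the red and black binding posts and the count runs away from them. Keep the modules upright, seat each one flat and square in its bay, and let go of it.

Things in the scene. Friction and masses are not known exactly. Their poses are not given: they have to be found in the camera images.
- fin_center (a point): converter module with a bright aluminium heat sink of five upright fins on top. Below that, a grey potted box as on all four: 40 mm along x (grip here), 42 along y, 36 high, flat upright sides; 58 mm high over all (with cans 60). 0.1 to 0.3 kg. Point: on the upright axis, 29 mm above the underside; z up. Starts standing in its cradle on the programming strip
- coil_center (a point): converter module with a round copper-wound ring coil lying flat on top (33 mm across). Below that, a grey potted box as on all four: 40 mm along x (grip here), 42 along y, 36 high, flat upright sides; 58 mm high over all (with cans 60). 0.1 to 0.3 kg. Point: on the upright axis, 29 mm above the underside; z up. Starts standing in its cradle on the programming strip
- cans_center (a point): converter module with two round grey capacitor cans side by side on top (18 mm across). Below that, a grey potted box as on all four: 40 mm along x (grip here), 42 along y, 36 high, flat upright sides; 58 mm high over all (with cans 60). 0.1 to 0.3 kg. Point: on the upright axis, 29 mm above the underside; z up. Starts standing in its cradle on the programming strip
- core_center (a point): converter module with a transformer on top: a dark iron core block with a white bobbin across it. Below that, a grey potted box as on all four: 40 mm along x (grip here), 42 along y, 36 high, flat upright sides; 58 mm high over all (with cans 60). 0.1 to 0.3 kg. Point: on the upright axis, 29 mm above the underside; z up. Starts standing in its cradle on the programming strip
- cradle_fin: fixed cradle of the programming strip in which the module with the finned heat sink starts; it marks that module's bay. All four look alike: black, 64 by 64 mm, pocket 58 by 58 mm, floor 4 mm above the origin, lips 5 mm above the floor, 3 mm thick. Origin: centre of its underside; axes as the strip's
- cradle_coil: fixed cradle of the programming strip in which the module with the copper ring coil starts; it marks that module's bay. All four look alike: black, 64 by 64 mm, pocket 58 by 58 mm, floor 4 mm above the origin, lips 5 mm above the floor, 3 mm thick. Origin: centre of its underside; axes as the strip's
- cradle_cans: fixed cradle of the programming strip in which the module with the two capacitor cans starts; it marks that module's bay. All four look alike: black, 64 by 64 mm, pocket 58 by 58 mm, floor 4 mm above the origin, lips 5 mm above the floor, 3 mm thick. Origin: centre of its underside; axes as the strip's
- cradle_core: fixed cradle of the programming strip in which the module with the transformer starts; it marks that module's bay. All four look alike: black, 64 by 64 mm, pocket 58 by 58 mm, floor 4 mm above the origin, lips 5 mm above the floor, 3 mm thick. Origin: centre of its underside; axes as the strip's
- prog_strip: programming strip, full at the start: fixed aluminium rail 74 by 300 mm with the four cradles. Nothing beside the row is above the lips. Bays 1 to 4 at y = +99, +33, -33, -99 mm (x = 0); red and black posts at the +y end (y = 150 mm, 45 mm high). Floors 18 mm, lips 23 mm above the origin. Origin: underside centre, on the table; x across, y along the row to the posts, z up
- burnin_rack: burn-in rack, empty at the start: fixed dark rail 74 by 325 mm, pockets 58 by 58 mm; finned resistor (28 high) at -y end. A seated module's point is at z = 47 mm. Bays 1 to 4 at y = +99, +33, -33, -99 mm (x = 0); red and black posts at the +y end (y = 150 mm, 45 mm high). Floors 18 mm, lips 23 mm above the origin. Origin: underside centre, on the table; x across, y along the row to the posts, z up

How it is judged:
At the end, for the whole second after the job is handed in: Every module stands in the burn-in bay with the number of the cradle it started in (counted from the posts): within 12 mm of the bay's centre each way, within 4 mm of seated height, upright within 0.12 rad, square within 0.3 rad (any quarter turn), released and at rest (((y of cradle_fin in the frame of prog_strip between 0.079 and 0.119 m and y of fin_center in the frame of burnin_rack between 0.087 and 0.111 m) or (y of cradle_fin in the frame of prog_strip between 0.013 and 0.053 m and y of fin_center in the frame of burnin_rack between 0.021 and 0.045 m) or (y of cradle_fin in the frame of prog_strip between -0.053 and -0.013 m and y of fin_center in the frame of burnin_rack between -0.045 and -0.021 m) or (y of cradle_fin in the frame of prog_strip between -0.119 and -0.079 m and y of fin_center in the frame of burnin_rack between -0.111 and -0.087 m)) and x of fin_center in the frame of burnin_rack between -0.012 and 0.012 m and z of fin_center in the frame of burnin_rack between 0.043 and 0.051 m and angle between each of fin_center, coil_center, cans_center, core_center's own z axis and vertical below 0.12 rad and linear speed of each of conv_fin, conv_coil, conv_cans, conv_core below 0.02 m/s and (angle between the x axis of fin_center and the x axis of burnin_rack, either way round below 0.3 rad or angle between the x axis of fin_center and the y axis of burnin_rack, either way round below 0.3 rad) and ((y of cradle_coil in the frame of prog_strip between 0.079 and 0.119 m and y of coil_center in the frame of burnin_rack between 0.087 and 0.111 m) or (y of cradle_coil in the frame of prog_strip between 0.013 and 0.053 m and y of coil_center in the frame of burnin_rack between 0.021 and 0.045 m) or (y of cradle_coil in the frame of prog_strip between -0.053 and -0.013 m and y of coil_center in the frame of burnin_rack between -0.045 and -0.021 m) or (y of cradle_coil in the frame of prog_strip between -0.119 and -0.079 m and y of coil_center in the frame of burnin_rack between -0.111 and -0.087 m)) and x of coil_center in the frame of burnin_rack between -0.012 and 0.012 m and z of coil_center in the frame of burnin_rack between 0.043 and 0.051 m and (angle between the x axis of coil_center and the x axis of burnin_rack, either way round below 0.3 rad or angle between the x axis of coil_center and the y axis of burnin_rack, either way round below 0.3 rad) and ((y of cradle_cans in the frame of prog_strip between 0.079 and 0.119 m and y of cans_center in the frame of burnin_rack between 0.087 and 0.111 m) or (y of cradle_cans in the frame of prog_strip between 0.013 and 0.053 m and y of cans_center in the frame of burnin_rack between 0.021 and 0.045 m) or (y of cradle_cans in the frame of prog_strip between -0.053 and -0.013 m and y of cans_center in the frame of burnin_rack between -0.045 and -0.021 m) or (y of cradle_cans in the frame of prog_strip between -0.119 and -0.079 m and y of cans_center in the frame of burnin_rack between -0.111 and -0.087 m)) and x of cans_center in the frame of burnin_rack between -0.012 and 0.012 m and z of cans_center in the frame of burnin_rack between 0.043 and 0.051 m and (angle between the x axis of cans_center and the x axis of burnin_rack, either way round below 0.3 rad or angle between the x axis of cans_center and the y axis of burnin_rack, either way round below 0.3 rad) and ((y of cradle_core in the frame of prog_strip between 0.079 and 0.119 m and y of core_center in the frame of burnin_rack between 0.087 and 0.111 m) or (y of cradle_core in the frame of prog_strip between 0.013 and 0.053 m and y of core_center in the frame of burnin_rack between 0.021 and 0.045 m) or (y of cradle_core in the frame of prog_strip between -0.053 and -0.013 m and y of core_center in the frame of burnin_rack between -0.045 and -0.021 m) or (y of cradle_core in the frame of prog_strip between -0.119 and -0.079 m and y of core_center in the frame of burnin_rack between -0.111 and -0.087 m)) and x of core_center in the frame of burnin_rack between -0.012 and 0.012 m and z of core_center in the frame of burnin_rack between 0.043 and 0.051 m and (angle between the x axis of core_center and the x axis of burnin_rack, either way round below 0.3 rad or angle between the x axis of core_center and the y axis of burnin_rack, either way round below 0.3 rad)); the robot touches nothing.
It fails at once if the module with the finned heat sink is tipped over (angle between fin_center's own z axis and vertical above 0.7 rad).
It fails at once if the module with the copper ring coil is tipped over (angle between coil_center's own z axis and vertical above 0.7 rad).
It fails at once if the module with the two capacitor cans is tipped over (angle between cans_center's own z axis and vertical above 0.7 rad).
It fails at once if the module with the transformer is tipped over (angle between core_center's own z axis and vertical above 0.7 rad).
It also fails if it takes over 112 s, if anything falls off the work surface, if the arm or the gripper's body presses on something with over 40 N, if the wrist force passes 120 N, or if a joint passes its speed limit or range.

## Working session

There is one attempt and no reset: what is moved stays moved. The work goes in short steps, Python scripts to look and compute and a tool call to move; the robot and the scene stay as the last step left them, time stands still between calls to the robot, and variables do not carry over. Pictures are saved under pics/ and viewed, and the job is handed in when it is done.

Besides the shell and the picture viewer there is one more tool, called after "Request:" in YAML: its name, and indented under it one key for each argument. jog_arm: Moves the arm, as the interface text tells. Its arguments: {"type":"object","properties":{"steps":{"type":"array"},"gripper":{"type":"number"},"newtons":{"type":"number"}},"required":["steps"]}

```bash
mkdir -p pics; ls; python3 - <<'E'
from station import ctrl
import cv2,numpy as np
o=ctrl.get_obs();print(o)
for n in ["scene","top","wrist"]:
    i=ctrl.get_image(n);cv2.imwrite(f"pics/{n}0.png",i["frame"][:,:,::-1]);np.savez(f"{n}0.npz",**i)
    print(n,i["fx"],i["cx"],i["cy"],i["extrinsics"].round(4).tolist())
E
```

```text
pics
{'t': 0.0, 'q': array([-1.28002795e+00,  5.33554794e-02,  1.61429468e+00,  2.55799999e-05,
        1.47600407e+00, -1.18981794e-01]), 'dq': array([-0.00258166, -0.00036188,  0.00060545,  0.0013034 ,  0.00087685,
       -0.00123236]), 'effort': array([ 1.63628611e-03, -3.93694961e+01, -3.70170772e+01, -2.06669046e-05,
        7.14053720e-03,  4.83398452e-06]), 'tool_pos': array([ 0.24882496, -0.57265348,  0.23006347]), 'tool_rot': array([-3.07387827e+00, -6.38718803e-01,  2.37803509e-04]), 'contact_force': array([ 0.09810908, -0.00399374,  0.24205069]), 'wrist_torque': array([-0.03176368, -0.00010822, -0.03690942]), 'opening': 0.08530739553106785}
scene 439.5088071223505 311.49430322806535 235.3142336518056 [[-0.3552, 0.7007, -0.6187, 1.1236], [0.9347, 0.2759, -0.2241, 0.2497], [0.0137, -0.6579, -0.753, 0.8604], [0.0, 0.0, 0.0, 1.0]]
top 474.81339299627075 326.3305151860991 241.32124483626006 [[0.0005, -0.9935, 0.114, 0.3929], [-0.9999, -0.0021, -0.0139, 0.0175], [0.0141, -0.114, -0.9934, 1.0444], [0.0, 0.0, 0.0, 1.0]]
wrist 412.7131551626804 313.92267688658706 244.85413802395365 [[0.3988, -0.8665, -0.3002, 0.3267], [-0.917, -0.3772, -0.1297, -0.5387], [-0.0009, 0.327, -0.945, 0.3725], [0.0, 0.0, 0.0, 1.0]]
```

View pics/top0.png

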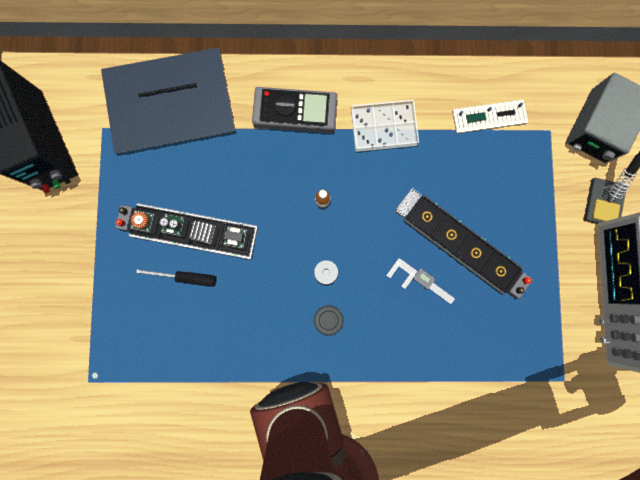

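View pics/scene0.png

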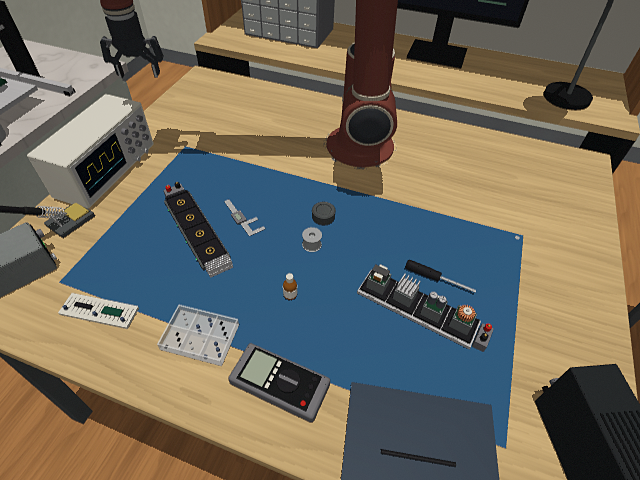

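The strip is on the left with its posts at (122,218). From the posts, the order is coil, cans, fin, core. The rack is on the right with its posts at (525,285).

```bash
python3 - <<'E'
import cv2,numpy as np
f=np.load("top0.npz")["frame"][:,:,::-1]
a=cv2.resize(f[195:270,105:265],None,fx=5,fy=5,interpolation=cv2.INTER_CUBIC)
b=cv2.resize(f[180:305,390:540],None,fx=5,fy=4.8,interpolation=cv2.INTER_CUBIC)
b=cv2.resize(f[180:305,390:540],None,fx=4.8,fy=4.8,interpolation=cv2.INTER_CUBIC)
cv2.imwrite("pics/a.png",a);cv2.imwrite("pics/b.png",b)
E
```

```text
(no output)
```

View pics/a.png

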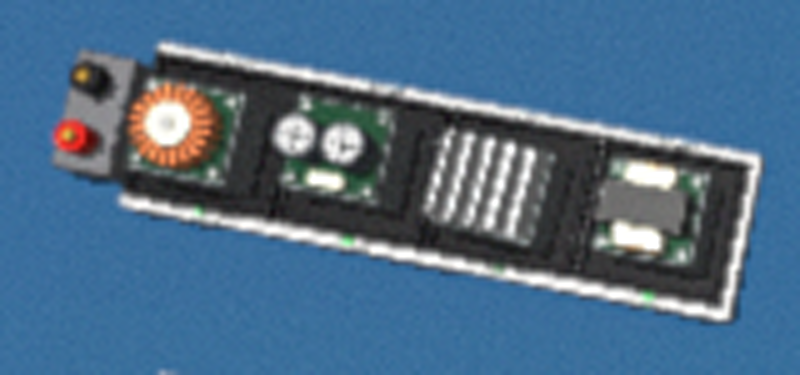

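View pics/b.png

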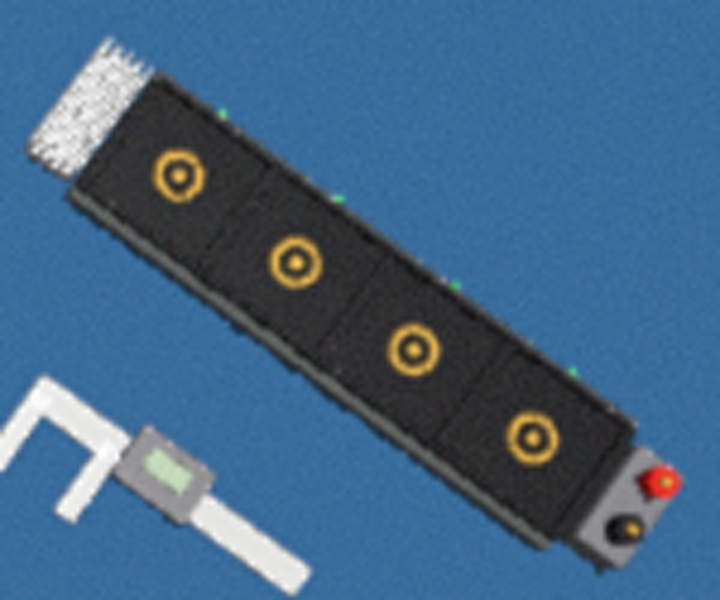

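```bash
cat > h.py <<'E'
import numpy as np,cv2
def cloud(d):
    z=d["range_z"];v,u=np.mgrid[:480,:640]
    P=np.stack([(u-d["cx"])*z/d["fx"],(v-d["cy"])*z/d["fy"],z],-1)
    E=d["extrinsics"];return P@E[:3,:3].T+E[:3,3]
def pix(d,u,v,h):
    E=d["extrinsics"];r=E[:3,:3]@np.array([(u-d["cx"])/d["fx"],(v-d["cy"])/d["fy"],1])
    return E[:3,3]+r*(h-E[2,3])/r[2]
E
python3 - <<'E'
from h import *
d=np.load("top0.npz");P=cloud(d);f=d["frame"].astype(int)
print("table z", np.median(P[300:340,130:250,2]))
# gold rings
m=(f[...,0]>150)&(f[...,1]>100)&(f[...,2]<110)&(f[...,0]-f[...,2]>70); m[:, :395]=0;m[:195]=0;m[300:]=0;m[:,540:]=0
n,l,s,c=cv2.connectedComponentsWithStats(cv2.dilate(m.astype(np.uint8),np.ones((3,3))))
R=[]
for i in range(1,n):
    if s[i,4]>40:
        p=pix(d,*c[i],.018);print(c[i].round(1),s[i,4],p.round(4), np.median(P[l==i][:,2]).round(4));R.append(p)
# module tops: z slices
reg=np.zeros((480,640),bool);reg[195:275,105:265]=1
for lo,hi in[(.046,.09),(.05,.058)]:
  mm=(reg&(P[...,2]>lo)&(P[...,2]<hi)).astype(np.uint8)
  n,l,s,c=cv2.connectedComponentsWithStats(mm)
  for i in range(1,n):
    if s[i,4]>20:
        q=P[l==i];(x,y),wh,a=cv2.minAreaRect(q[:,:2].astype(np.float32));print(lo,c[i].round(1),s[i,4],np.array([x,y,*wh]).round(4),round(a,1),np.median(q[:,2]).round(3))
# strip corners
for u,v in [(158,45),(758,157),(730,318),(121,202)]:
    print("rail",pix(d,u/5+105-.4,v/5+195-.4,.014).round(4))
E
```

```text
table z 0.002519546223363034
[426.7 216.2] 121 [ 0.5666 -0.2172  0.018 ] 0.0191
[451.3 234.4] 122 [ 0.5265 -0.2703  0.018 ] 0.0191
[475.7 252.5] 124 [ 0.4869 -0.3225  0.018 ] 0.019
[500.5 270.7] 122 [ 0.4472 -0.3752  0.018 ] 0.0189
0.046 [142.4 221.2] 411 [0.5487 0.3904 0.043  0.04  ] 78.9 0.066
0.046 [172.2 224.6] 415 [0.5416 0.3271 0.0435 0.0403] 79.6 0.057
0.046 [202.9 232.2] 438 [0.5251 0.2608 0.042  0.0404] 76.6 0.067
0.046 [235.  237.2] 400 [0.5148 0.1951 0.042  0.0403] 80.4 0.072
0.05 [146.  223.1] 147 [0.5489 0.3905 0.0424 0.0398] 78.2 0.054
0.05 [173.6 224.8] 213 [0.5414 0.327  0.0435 0.04  ] 78.9 0.055
0.05 [207.7 237.1] 58 [0.5132 0.2546 0.0266 0.0549] 30.0 0.054
0.05 [238.1 240.5] 111 [0.5151 0.195  0.0417 0.0402] 79.4 0.054
rail [0.5935 0.4199 0.014 ]
rail [0.5445 0.1566 0.014 ]
rail [0.4739 0.1675 0.014 ]
rail [0.524  0.4327 0.014 ]
```

Request:
jog_arm:
  steps:
    - {"dx": 1.6,"dy": 4.8,"twist": 2.5}
    - {"dx": 1.6,"dy": 4.8,"twist": 2.5}
    - {"dx": 1.6,"dy": 4.8,"twist": 2.5}
    - {"dx": 1.6,"dy": 4.8,"twist": 2.5}
    - {"dx": 1.6,"dy": 4.8,"twist": 2.5}
  gripper: 0
  newtons: 50

```text
validation failed for argument at $.st...
```

Request:
jog_arm:
  steps:
    - {"dx": 1.6,"dy": 4.8,"dz": 0.0,"twist": 2.5}
    - {"dx": 1.6,"dy": 4.8,"dz": 0.0,"twist": 2.5}
    - {"dx": 1.6,"dy": 4.8,"dz": 0.0,"twist": 2.5}
    - {"dx": 1.6,"dy": 4.8,"dz": 0.0,"twist": 2.5}
    - {"dx": 1.6,"dy": 4.8,"dz": 0.0,"twist": 2.5}
  gripper: 0
  newtons: 50

```text
t: 0.78
tool_pos: [0.3451, -0.2826, 0.23]
tool_rot: [-2.863, -1.289, 0.0]
contact_force: [0.6, 0.9, 0.4]
opening: 0.0854
```

Request:
jog_arm:
  steps:
    - {"dx": 1.7,"dy": 4.8,"dz": 0,"twist": 2.5}
    - {"dx": 1.7,"dy": 4.8,"dz": 0,"twist": 2.5}
    - {"dx": 1.7,"dy": 4.8,"dz": 0,"twist": 2.5}
    - {"dx": 1.7,"dy": 4.8,"dz": 0,"twist": 2.5}
    - {"dx": 1.7,"dy": 4.8,"dz": 0,"twist": 2.5}

```text
t: 1.4
tool_pos: [0.4472, 0.0076, 0.23]
tool_rot: [-2.516, -1.879, 0.0]
contact_force: [0.5, -0.3, -0.5]
opening: 0.0857
```

```bash
cat > go.py <<'E'
import sys
from station import ctrl
import numpy as np
from scipy.spatial.transform import Rotation as R
x,y,z,yaw=map(float,sys.argv[1:5])
o=ctrl.get_obs();p=o["tool_pos"];ya=R.from_rotvec(o["tool_rot"]).as_matrix()[:,1]
a=np.degrees(np.arctan2(ya[1],ya[0]));t=(yaw-a+90)%180-90
print("t",round(o["t"],2),"d",((np.array([x,y,z])-p)/.06).round(2),"twist",round(t/10,2),"q6",o["q"][5].round(2),"pos",p.round(4),"yaw",a.round(1),"open",round(o["opening"],4),"F",o["contact_force"].round(1))
E
python3 go.py .515 .195 .1 -10
```

```text
t 1.4 d [ 1.13  3.12 -2.17] twist 0.65 q6 0.14 pos [0.4472 0.0076 0.23  ] yaw -16.5 open 0.0857 F [ 0.5 -0.3 -0.5]
```

Request:
jog_arm:
  steps:
    - {"dx": 1.13,"dy": 3.12,"dz": -1,"twist": 0.65}
    - {"dx": 1.13,"dy": 3.12,"dz": -1,"twist": 0.65}
    - {"dx": 1.13,"dy": 3.12,"dz": -1,"twist": 0.65}
    - {"dx": 1.13,"dy": 3.12,"dz": -1.5,"twist": 0.65}
    - {"dx": 1.13,"dy": 3.12,"dz": -2,"twist": 0.65}

```text
t: 2.02
tool_pos: [0.5147, 0.1965, 0.1083]
tool_rot: [-2.402, -2.022, 0.002]
contact_force: [0.5, -0.3, -0.0]
opening: 0.0855
```

```bash
python3 go.py .515 .195 .026 -10; python3 - <<'E'
from station import ctrl
import cv2
for n in["wrist","scene"]:
    i=ctrl.get_image(n)["frame"][:,:,::-1]
    if n=="scene": i=cv2.resize(i[200:360,340:540],None,fx=4,fy=3.75)
    cv2.imwrite(f"pics/{n}1.png",i)
E
```

```text
t 2.02 d [ 0.   -0.02 -1.37] twist -0.02 q6 0.4 pos [0.5147 0.1965 0.1083] yaw -9.8 open 0.0855 F [ 0.5 -0.3 -0. ]
```

View pics/wrist1.png

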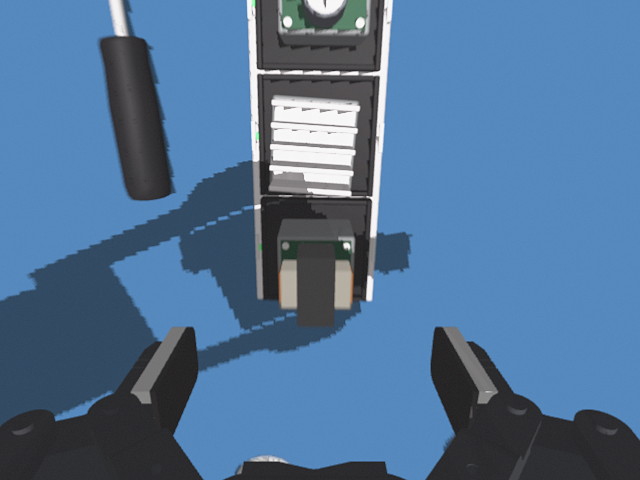

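View pics/scene1.png

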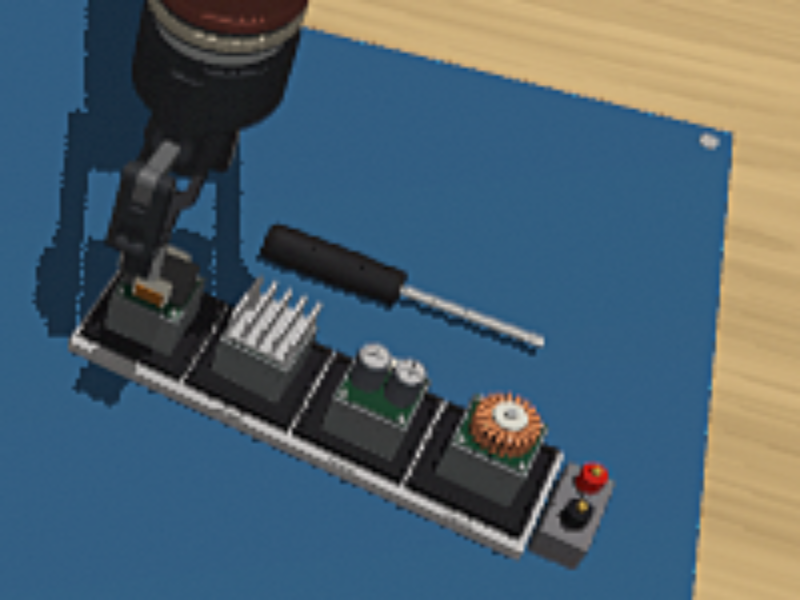

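The module (about column 316) is centred between the open pads (195 and 435), and its sides are square to the jaws. I'll descend and grip.

Request:
jog_arm:
  steps:
    - {"dx": 0,"dy": -0.02,"dz": -0.5,"twist": 0}
    - {"dx": 0,"dy": -0.02,"dz": -1,"twist": 0}
    - {"dx": 0,"dy": -0.02,"dz": -1.37,"twist": 0}
    - {"dx": 0,"dy": -0.02,"dz": -1.37,"twist": 0}
    - {"dx": 0,"dy": -0.02,"dz": -1.37,"twist": 0}

```text
t: 2.75
tool_pos: [0.513, 0.1934, 0.0249]
tool_rot: [-2.403, -2.018, 0.009]
contact_force: [0.5, 0.1, 0.3]
opening: 0.0852
```

Request:
jog_arm:
  steps:
    - {"dx": 0,"dy": 0,"dz": 0,"twist": 0}
    - {"dx": 0,"dy": 0,"dz": 0,"twist": 0}
    - {"dx": 0,"dy": 0,"dz": 0,"twist": 0}
    - {"dx": 0,"dy": 0,"dz": 0,"twist": 0}
    - {"dx": 0,"dy": 0,"dz": 0,"twist": 0}
  gripper: 255
  newtons: 50

```text
t: 3.38
tool_pos: [0.514, 0.1936, 0.0261]
tool_rot: [-2.403, -2.019, 0.007]
contact_force: [-0.1, 0.0, 5.6]
opening: 0.0394
```

```bash
python3 go.py .5666 -.2172 .2 -37.1; python3 - <<'E'
from station import ctrl
import cv2
for n in["scene"]:
    i=ctrl.get_image(n)["frame"][:,:,::-1]
    i=cv2.resize(i[230:330,340:460],None,fx=6,fy=6)
    cv2.imwrite(f"pics/{n}2.png",i)
E
```

```text
t 3.38 d [ 0.88 -6.85  2.9 ] twist -2.72 q6 0.4 pos [0.514  0.1936 0.0261] yaw -9.9 open 0.0394 F [-0.1  0.   5.6]
```

View pics/scene2.png

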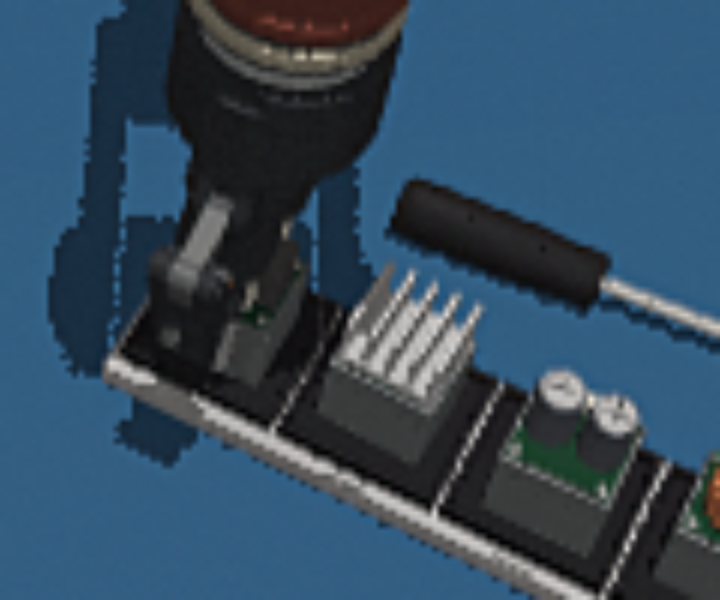

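Gripped at a 39.4 mm opening, as expected for the 40 mm box. Lifting now.

Request:
jog_arm:
  steps:
    - {"dx": 0,"dy": 0,"dz": 0.4,"twist": 0}
    - {"dx": 0,"dy": 0,"dz": 1.1,"twist": 0}
    - {"dx": 0,"dy": 0,"dz": 1.9,"twist": 0}
    - {"dx": 0,"dy": -0.2,"dz": 2.6,"twist": 0}
    - {"dx": 0.1,"dy": -0.7,"dz": 2.9,"twist": -0.2}

```text
t: 4.05
tool_pos: [0.5205, 0.1521, 0.2026]
tool_rot: [-2.438, -1.979, 0.002]
contact_force: [0.5, 0.6, -2.8]
opening: 0.0391
```

Request:
jog_arm:
  steps:
    - {"dx": 0.1,"dy": -0.8,"dz": 0,"twist": -0.4}
    - {"dx": 0.25,"dy": -1.7,"dz": 0,"twist": -0.8}
    - {"dx": 0.4,"dy": -2.6,"dz": 0,"twist": -1.2}
    - {"dx": 0.5,"dy": -3.5,"dz": 0,"twist": -1.6}
    - {"dx": 0.6,"dy": -4.4,"dz": 0,"twist": -2}

```text
t: 4.68
tool_pos: [0.5557, -0.1133, 0.2013]
tool_rot: [-2.745, -1.521, 0.003]
contact_force: [1.0, 0.7, -1.8]
opening: 0.0393
```

```bash
python3 go.py .5666 -.2172 .2 -37.1; python3 - <<'E'
from station import ctrl
import cv2
for n in["scene"]:
    i=ctrl.get_image(n)["frame"][:,:,::-1]
    cv2.imwrite(f"pics/{n}3.png",i)
E
```

```text
t 4.67 d [ 0.18 -1.73 -0.02] twist -0.51 q6 0.23 pos [ 0.5557 -0.1133  0.2013] yaw -32.0 open 0.0393 F [ 1.   0.7 -1.8]
```

View pics/scene3.png

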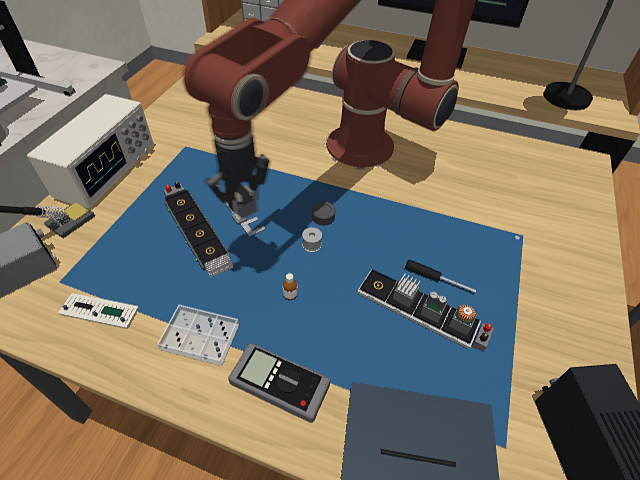

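The module is held and the strip's bay 4 is empty. Moving above rack bay 4.

Request:
jog_arm:
  steps:
    - {"dx": 0.1,"dy": -0.9,"dz": 0,"twist": -0.3}
    - {"dx": 0.18,"dy": -1.6,"dz": 0,"twist": -0.5}
    - {"dx": 0.18,"dy": -1.73,"dz": -0.6,"twist": -0.5}
    - {"dx": 0.18,"dy": -1.73,"dz": -1.3,"twist": -0.5}
    - {"dx": 0.18,"dy": -1.73,"dz": -1.8,"twist": -0.5}

```text
t: 5.35
tool_pos: [0.5651, -0.2225, 0.0898]
tool_rot: [-2.814, -1.391, 0.012]
contact_force: [0.3, 0.2, -2.6]
opening: 0.0394
```

```bash
python3 go.py .5666 -.2172 .027 -37.1
```

```text
t 5.35 d [ 0.03  0.09 -1.05] twist 0.03 q6 0.16 pos [ 0.5651 -0.2225  0.0898] yaw -37.4 open 0.0394 F [ 0.3  0.2 -2.6]
```

Request:
jog_arm:
  steps:
    - {"dx": 0.03,"dy": 0.09,"dz": -0.4,"twist": 0}
    - {"dx": 0.03,"dy": 0.09,"dz": -0.7,"twist": 0}
    - {"dx": 0.03,"dy": 0.09,"dz": -0.9,"twist": 0}
    - {"dx": 0.03,"dy": 0.09,"dz": -1.0,"twist": 0}
    - {"dx": 0.03,"dy": 0.09,"dz": -1.05,"twist": 0}

```text
t: 5.98
tool_pos: [0.5674, -0.2174, 0.0273]
tool_rot: [-2.815, -1.392, 0.011]
contact_force: [0.5, 0.6, -1.2]
opening: 0.0391
```

```bash
python3 go.py .5666 -.2172 .0265 -37.1
```

```text
t 5.97 d [-0.01  0.   -0.01] twist 0.03 q6 0.17 pos [ 0.5674 -0.2174  0.0273] yaw -37.4 open 0.0391 F [ 0.5  0.6 -1.2]
```

Request:
jog_arm:
  steps:
    - {"dx": 0,"dy": 0,"dz": -0.02,"twist": 0}
    - {"dx": 0,"dy": 0,"dz": -0.02,"twist": 0}
    - {"dx": 0,"dy": 0,"dz": -0.02,"twist": 0}
    - {"dx": 0,"dy": 0,"dz": -0.02,"twist": 0}
    - {"dx": 0,"dy": 0,"dz": -0.02,"twist": 0}
  gripper: 0

```text
t: 6.6
tool_pos: [0.5674, -0.2175, 0.0262]
tool_rot: [-2.815, -1.392, 0.011]
contact_force: [-0.6, 0.2, 0.8]
opening: 0.0856
```

Request:
jog_arm:
  steps:
    - {"dx": 0,"dy": 0,"dz": 0.5,"twist": 0}
    - {"dx": 0,"dy": 0,"dz": 1.3,"twist": 0}
    - {"dx": 0,"dy": 0.3,"dz": 2.2,"twist": 0}
    - {"dx": -0.1,"dy": 1.1,"dz": 2.5,"twist": 0.4}
    - {"dx": -0.2,"dy": 2,"dz": 2.7,"twist": 0.8}

```text
t: 7.22
tool_pos: [0.5559, -0.0969, 0.1903]
tool_rot: [2.71, 1.585, -0.007]
contact_force: [0.1, -0.2, -0.3]
opening: 0.0855
```

Request:
jog_arm:
  steps:
    - {"dx": -0.1,"dy": 1,"dz": 0,"twist": 0.4}
    - {"dx": -0.2,"dy": 2,"dz": 0,"twist": 0.8}
    - {"dx": -0.3,"dy": 3,"dz": 0,"twist": 1.2}
    - {"dx": -0.3,"dy": 4,"dz": 0,"twist": 1.4}
    - {"dx": -0.4,"dy": 4.9,"dz": 0,"twist": 1.5}

```text
t: 7.85
tool_pos: [0.5316, 0.1991, 0.1905]
tool_rot: [2.479, 1.926, -0.006]
contact_force: [0.6, -0.7, 0.1]
opening: 0.0853
```

```bash
python3 go.py .525 .2608 .11 -12; python3 - <<'E'
from station import ctrl
import cv2
from h import *
i=ctrl.get_image("scene")["frame"][:,:,::-1]
cv2.imwrite(f"pics/s4.png",cv2.resize(i[160:300,120:300],None,fx=4,fy=4))
d=ctrl.get_image("top");P=cloud(d)
cv2.imwrite(f"pics/t4.png",d["frame"][:,:,::-1])
np.savez("top4.npz",**d)
def mods(P,reg):
  mm=(reg&(P[...,2]>.046)&(P[...,2]<.09)).astype(np.uint8)
  n,l,s,c=cv2.connectedComponentsWithStats(mm)
  for i in range(1,n):
    if s[i,4]>100:
        q=P[l==i];(x,y),wh,a=cv2.minAreaRect(q[:,:2].astype(np.float32));print(c[i].round(1),s[i,4],np.array([x,y,*wh]).round(4),round(a,1),np.median(q[:,2]).round(3))
reg=np.zeros((480,640),bool);reg[180:305,385:540]=1;mods(P,reg)
E
```

```text
t 7.85 d [-0.11  1.03 -1.34] twist 0.23 q6 0.48 pos [0.5316 0.1991 0.1905] yaw -14.3 open 0.0853 F [ 0.6 -0.7  0.1]
[429.5 212.5] 396 [ 0.5688 -0.2154  0.0415  0.0417] 52.8 0.072
```

View pics/s4.png

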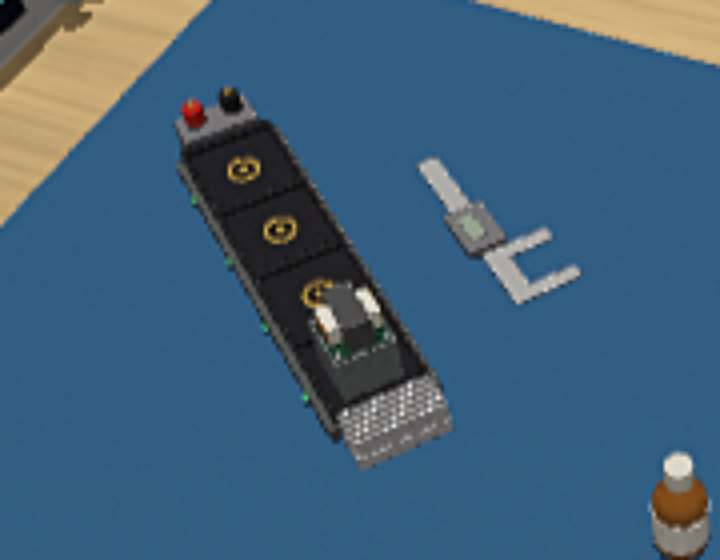

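Core is flat in bay 4, within about 3 mm of the centre. Next is the fin module.

Request:
jog_arm:
  steps:
    - {"dx": -0.11,"dy": 0.9,"dz": 0,"twist": 0.2}
    - {"dx": -0.11,"dy": 1.03,"dz": -0.4,"twist": 0.2}
    - {"dx": -0.11,"dy": 1.03,"dz": -0.9,"twist": 0.2}
    - {"dx": -0.11,"dy": 1.03,"dz": -1.3,"twist": 0.2}
    - {"dx": -0.11,"dy": 1.03,"dz": -1.34,"twist": 0.2}

```text
t: 8.57
tool_pos: [0.5228, 0.2619, 0.1075]
tool_rot: [-2.442, -1.976, 0.013]
contact_force: [0.2, -0.5, -0.1]
opening: 0.085
```

```bash
python3 go.py .525 .2608 .026 -12
```

```text
t 8.57 d [ 0.04 -0.02 -1.36] twist 0.0 q6 0.55 pos [0.5228 0.2619 0.1075] yaw -12.0 open 0.085 F [ 0.2 -0.5 -0.1]
```

Request:
jog_arm:
  steps:
    - {"dx": 0.04,"dy": -0.02,"dz": -0.5,"twist": 0}
    - {"dx": 0.04,"dy": -0.02,"dz": -1,"twist": 0}
    - {"dx": 0.04,"dy": -0.02,"dz": -1.3,"twist": 0}
    - {"dx": 0.04,"dy": -0.02,"dz": -1.36,"twist": 0}
    - {"dx": 0.04,"dy": -0.02,"dz": -1.36,"twist": 0}

```text
t: 9.2
tool_pos: [0.526, 0.2608, 0.0269]
tool_rot: [2.442, 1.976, -0.011]
contact_force: [-0.5, -0.7, 0.4]
opening: 0.0855
```

Request:
jog_arm:
  steps:
    - {"dx": 0,"dy": 0,"dz": 0,"twist": 0}
    - {"dx": 0,"dy": 0,"dz": 0,"twist": 0}
    - {"dx": 0,"dy": 0,"dz": 0,"twist": 0}
    - {"dx": 0,"dy": 0,"dz": 0,"twist": 0}
    - {"dx": 0,"dy": 0,"dz": 0,"twist": 0}
  gripper: 255
  newtons: 50

```text
t: 9.82
tool_pos: [0.5267, 0.2612, 0.028]
tool_rot: [2.442, 1.976, -0.008]
contact_force: [-0.0, -0.2, 6.2]
opening: 0.0396
```

```bash
python3 go.py .5265 -.2703 .2 -37.1
```

```text
t 9.82 d [-0.   -8.86  2.87] twist -2.51 q6 0.55 pos [0.5267 0.2612 0.028 ] yaw -12.0 open 0.0396 F [-0.  -0.2  6.2]
```

Request:
jog_arm:
  steps:
    - {"dx": 0,"dy": 0,"dz": 0.4,"twist": 0}
    - {"dx": 0,"dy": 0,"dz": 1.1,"twist": 0}
    - {"dx": 0,"dy": 0,"dz": 1.9,"twist": 0}
    - {"dx": 0,"dy": -0.2,"dz": 2.6,"twist": 0}
    - {"dx": 0,"dy": -0.7,"dz": 2.9,"twist": -0.2}

```text
t: 10.45
tool_pos: [0.5274, 0.2196, 0.2045]
tool_rot: [2.474, 1.934, -0.003]
contact_force: [-0.8, -1.4, -2.1]
opening: 0.0392
```

Request:
jog_arm:
  steps:
    - {"dx": 0,"dy": -0.9,"dz": 0,"twist": -0.3}
    - {"dx": 0,"dy": -1.8,"dz": 0,"twist": -0.6}
    - {"dx": 0,"dy": -2.8,"dz": 0,"twist": -0.9}
    - {"dx": 0,"dy": -3.8,"dz": 0,"twist": -1.2}
    - {"dx": 0,"dy": -4.8,"dz": 0,"twist": -1.5}

```text
t: 11.08
tool_pos: [0.5264, -0.07, 0.2032]
tool_rot: [2.708, 1.593, -0.005]
contact_force: [1.3, 0.2, -3.5]
opening: 0.0395
```

```bash
python3 go.py .5265 -.2703 .2 -37.1
```

```text
t 11.07 d [ 0.   -3.34 -0.05] twist -0.8 q6 0.24 pos [ 0.5264 -0.07    0.2032] yaw -29.1 open 0.0395 F [ 1.3  0.2 -3.5]
```

Request:
jog_arm:
  steps:
    - {"dx": 0,"dy": -1,"dz": 0,"twist": -0.3}
    - {"dx": 0,"dy": -2,"dz": 0,"twist": -0.5}
    - {"dx": 0,"dy": -2.9,"dz": 0,"twist": -0.7}
    - {"dx": 0,"dy": -3.3,"dz": -0.1,"twist": -0.8}
    - {"dx": 0,"dy": -3.34,"dz": -0.6,"twist": -0.8}

```text
t: 11.7
tool_pos: [0.5272, -0.2726, 0.1681]
tool_rot: [2.811, 1.395, -0.003]
contact_force: [-0.2, 0.1, -2.6]
opening: 0.0388
```

Request:
jog_arm:
  steps:
    - {"dx": 0,"dy": 0,"dz": -0.4,"twist": 0}
    - {"dx": 0,"dy": 0,"dz": -0.8,"twist": 0}
    - {"dx": 0,"dy": 0,"dz": -1.1,"twist": 0}
    - {"dx": 0,"dy": 0,"dz": -1.2,"twist": 0}
    - {"dx": 0,"dy": 0,"dz": -1.2,"twist": 0}

```text
t: 12.32
tool_pos: [0.5272, -0.2724, 0.0959]
tool_rot: [2.811, 1.396, -0.003]
contact_force: [0.7, -0.3, -2.7]
opening: 0.0392
```

```bash
python3 go.py .5265 -.2703 .028 -37.1
```

```text
t 12.32 d [-0.01  0.03 -1.13] twist 0.01 q6 0.05 pos [ 0.5272 -0.2724  0.0959] yaw -37.2 open 0.0392 F [ 0.7 -0.3 -2.7]
```

Request:
jog_arm:
  steps:
    - {"dx": -0.01,"dy": 0.03,"dz": -0.5,"twist": 0}
    - {"dx": -0.01,"dy": 0.03,"dz": -0.8,"twist": 0}
    - {"dx": -0.01,"dy": 0.03,"dz": -1.0,"twist": 0}
    - {"dx": -0.01,"dy": 0.03,"dz": -1.1,"twist": 0}
    - {"dx": -0.01,"dy": 0.03,"dz": -1.13,"twist": 0}

```text
t: 12.95
tool_pos: [0.5268, -0.2707, 0.0282]
tool_rot: [2.811, 1.396, -0.003]
contact_force: [0.1, 0.3, -2.6]
opening: 0.0388
```

```bash
python3 go.py .5265 -.2703 .028 -37.1
```

```text
t 12.95 d [-0.    0.01 -0.  ] twist 0.01 q6 0.05 pos [ 0.5268 -0.2707  0.0282] yaw -37.2 open 0.0388 F [ 0.1  0.3 -2.6]
```

Request:
jog_arm:
  steps:
    - {"dx": 0,"dy": 0,"dz": -0.02,"twist": 0}
    - {"dx": 0,"dy": 0,"dz": -0.03,"twist": 0}

```text
t: 13.2
tool_pos: [0.527, -0.2708, 0.0281]
tool_rot: [2.812, 1.396, -0.003]
contact_force: [-4.6, 2.4, 8.0]
opening: 0.039
```

Request:
jog_arm:
  steps:
    - {"dx": 0,"dy": 0,"dz": 0,"twist": 0}
    - {"dx": 0,"dy": 0,"dz": 0,"twist": 0}
    - {"dx": 0,"dy": 0,"dz": 0,"twist": 0}
    - {"dx": 0,"dy": 0,"dz": 0,"twist": 0}
    - {"dx": 0,"dy": 0,"dz": 0,"twist": 0}
  gripper: 0

```text
t: 13.82
tool_pos: [0.5269, -0.2709, 0.0279]
tool_rot: [2.812, 1.396, -0.003]
contact_force: [0.3, -0.6, 0.6]
opening: 0.0856
```

Request:
jog_arm:
  steps:
    - {"dx": 0,"dy": 0,"dz": 0.5,"twist": 0}
    - {"dx": 0,"dy": 0,"dz": 1.3,"twist": 0}
    - {"dx": 0,"dy": 0,"dz": 2.2,"twist": 0}
    - {"dx": 0,"dy": 0.6,"dz": 2.6,"twist": 0.3}
    - {"dx": 0,"dy": 1.5,"dz": 2.7,"twist": 0.7}

```text
t: 14.45
tool_pos: [0.5283, -0.1815, 0.1932]
tool_rot: [2.717, 1.562, 0.002]
contact_force: [0.3, 0.2, -0.8]
opening: 0.0855
```

Request:
jog_arm:
  steps:
    - {"dx": 0,"dy": 1,"dz": 0,"twist": 0.4}
    - {"dx": 0,"dy": 2,"dz": 0,"twist": 0.8}
    - {"dx": 0,"dy": 3,"dz": 0,"twist": 1.2}
    - {"dx": 0,"dy": 4,"dz": 0,"twist": 1.4}
    - {"dx": 0.1,"dy": 5,"dz": 0,"twist": 1.6}

```text
t: 15.08
tool_pos: [0.5339, 0.1205, 0.1934]
tool_rot: [2.472, 1.927, 0.004]
contact_force: [0.7, -0.0, 0.1]
opening: 0.0855
```

```bash
cat > mods.py <<'E'
from station import ctrl
from h import *
import sys
i=ctrl.get_image("scene")["frame"][:,:,::-1]
cv2.imwrite(f"pics/s{sys.argv[1]}.png",cv2.resize(i[160:300,120:300],None,fx=4,fy=4))
d=ctrl.get_image("top");P=cloud(d)
for nm,sl in (("rack",np.s_[180:305,385:540]),("strip",np.s_[195:275,105:265])):
  mm=np.zeros((480,640),np.uint8);mm[sl]=((P[...,2]>.046)&(P[...,2]<.09))[sl]
  n,l,s,c=cv2.connectedComponentsWithStats(mm)
  for i in range(1,n):
    if s[i,4]>100:
        q=P[l==i];(x,y),wh,a=cv2.minAreaRect(q[:,:2].astype(np.float32));print(nm,c[i].round(1),s[i,4],np.array([x,y,*wh]).round(4),round(a,1),np.median(q[:,2]).round(3),q[:,2].max().round(3))
E
python3 mods.py 5;python3 go.py .5415 .327 .11 -11
```

```text
rack [429.5 212.5] 393 [ 0.5688 -0.2154  0.0418  0.0401] 51.6 0.072 0.082
rack [456.3 232. ] 423 [ 0.527  -0.2697  0.0413  0.0389] 52.0 0.061 0.083
strip [142.3 221.2] 406 [0.5485 0.3903 0.0427 0.04  ] 78.0 0.066 0.079
strip [168.4 224.3] 268 [0.542  0.3298 0.0373 0.0408] 80.7 0.061 0.083
t 15.18 d [ 0.13  3.39 -1.39] twist 0.28 q6 0.33 pos [0.5339 0.1235 0.1933] yaw -13.8 open 0.0855 F [ 0.2 -0.  -0.3]
```

View pics/s5.png

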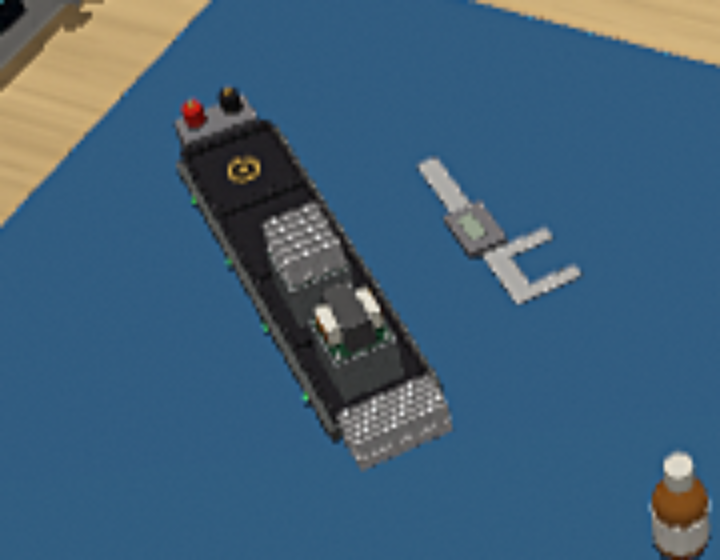

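Fin is seated in bay 3. Next is the cans module.

Request:
jog_arm:
  steps:
    - {"dx": 0.04,"dy": 1,"dz": 0,"twist": 0.1}
    - {"dx": 0.08,"dy": 2,"dz": 0,"twist": 0.2}
    - {"dx": 0.12,"dy": 2.9,"dz": 0,"twist": 0.28}
    - {"dx": 0.13,"dy": 3.39,"dz": -0.3,"twist": 0.28}
    - {"dx": 0.13,"dy": 3.39,"dz": -0.9,"twist": 0.28}

```text
t: 15.8
tool_pos: [0.543, 0.3292, 0.1408]
tool_rot: [2.416, 1.997, 0.013]
contact_force: [-0.2, -0.3, -0.2]
opening: 0.0851
```

Request:
jog_arm:
  steps:
    - {"dx": 0,"dy": 0,"dz": -0.2,"twist": 0}
    - {"dx": 0,"dy": 0,"dz": -0.4,"twist": 0}

```text
t: 16.05
tool_pos: [0.5436, 0.3288, 0.117]
tool_rot: [2.417, 1.996, 0.014]
contact_force: [-0.3, 0.7, -0.5]
opening: 0.0853
```

```bash
python3 go.py .5415 .327 .026 -11
```

```text
t 16.05 d [-0.04 -0.03 -1.52] twist -0.01 q6 0.62 pos [0.5436 0.3288 0.117 ] yaw -10.9 open 0.0853 F [-0.3  0.7 -0.5]
```

Request:
jog_arm:
  steps:
    - {"dx": -0.04,"dy": -0.03,"dz": -0.5,"twist": 0}
    - {"dx": -0.04,"dy": -0.03,"dz": -1,"twist": 0}
    - {"dx": -0.04,"dy": -0.03,"dz": -1.4,"twist": 0}
    - {"dx": -0.04,"dy": -0.03,"dz": -1.51,"twist": 0}
    - {"dx": -0.04,"dy": -0.03,"dz": -1.51,"twist": 0}

```text
t: 16.68
tool_pos: [0.5418, 0.3269, 0.0271]
tool_rot: [2.417, 1.995, 0.016]
contact_force: [-0.2, -0.3, 1.4]
opening: 0.0854
```

Request:
jog_arm:
  steps:
    - {"dx": 0,"dy": 0,"dz": 0,"twist": 0}
    - {"dx": 0,"dy": 0,"dz": 0,"twist": 0}
    - {"dx": 0,"dy": 0,"dz": 0,"twist": 0}
    - {"dx": 0,"dy": 0,"dz": 0,"twist": 0}
    - {"dx": 0,"dy": 0,"dz": 0,"twist": 0}
  gripper: 255
  newtons: 50

```text
t: 17.3
tool_pos: [0.5427, 0.3273, 0.0284]
tool_rot: [2.417, 1.995, 0.019]
contact_force: [0.1, -0.6, 5.6]
opening: 0.0391
```

```bash
python3 go.py .4869 -.3225 .2 -37.1
```

```text
t 17.3 d [ -0.93 -10.83   2.86] twist -2.62 q6 0.62 pos [0.5427 0.3273 0.0284] yaw -10.9 open 0.0391 F [ 0.1 -0.6  5.6]
```

Request:
jog_arm:
  steps:
    - {"dx": 0,"dy": 0,"dz": 0.4,"twist": 0}
    - {"dx": 0,"dy": 0,"dz": 1.1,"twist": 0}
    - {"dx": 0,"dy": 0,"dz": 1.9,"twist": 0}
    - {"dx": 0,"dy": -0.2,"dz": 2.6,"twist": 0}
    - {"dx": -0.1,"dy": -0.8,"dz": 2.9,"twist": -0.2}

```text
t: 17.92
tool_pos: [0.5376, 0.2801, 0.2053]
tool_rot: [2.449, 1.953, 0.025]
contact_force: [0.5, -0.5, -1.9]
opening: 0.0391
```

Request:
jog_arm:
  steps:
    - {"dx": 0,"dy": -0.9,"dz": 0,"twist": -0.3}
    - {"dx": -0.1,"dy": -1.8,"dz": 0,"twist": -0.6}
    - {"dx": -0.2,"dy": -2.8,"dz": 0,"twist": -0.9}
    - {"dx": -0.3,"dy": -3.8,"dz": 0,"twist": -1.2}
    - {"dx": -0.4,"dy": -4.8,"dz": 0,"twist": -1.5}

```text
t: 18.55
tool_pos: [0.5124, -0.0095, 0.2042]
tool_rot: [2.683, 1.614, 0.021]
contact_force: [0.8, 0.0, -2.0]
opening: 0.0393
```

```bash
python3 go.py .4869 -.3225 .2 -37.1
```

```text
t 18.55 d [-0.43 -5.22 -0.07] twist -0.92 q6 0.32 pos [ 0.5124 -0.0095  0.2042] yaw -27.9 open 0.0393 F [ 0.8  0.  -2. ]
```

Request:
jog_arm:
  steps:
    - {"dx": -0.1,"dy": -1,"dz": 0,"twist": -0.2}
    - {"dx": -0.2,"dy": -2,"dz": 0,"twist": -0.4}
    - {"dx": -0.3,"dy": -3,"dz": 0,"twist": -0.6}
    - {"dx": -0.4,"dy": -4,"dz": 0,"twist": -0.8}
    - {"dx": -0.43,"dy": -4.9,"dz": 0,"twist": -0.9}

```text
t: 19.18
tool_pos: [0.4855, -0.3052, 0.2031]
tool_rot: [2.803, 1.397, 0.019]
contact_force: [1.0, 0.2, -1.5]
opening: 0.0389
```

Request:
jog_arm:
  steps:
    - {"dx": 0,"dy": -0.4,"dz": 0,"twist": 0}
    - {"dx": 0,"dy": -0.4,"dz": -0.4,"twist": 0}
    - {"dx": 0,"dy": -0.4,"dz": -1,"twist": 0}
    - {"dx": 0,"dy": -0.4,"dz": -1.6,"twist": 0}
    - {"dx": 0,"dy": -0.4,"dz": -1.8,"twist": 0}

```text
t: 19.8
tool_pos: [0.4838, -0.3269, 0.0913]
tool_rot: [2.808, 1.401, 0.015]
contact_force: [-0.7, 0.6, -1.5]
opening: 0.0394
```

```bash
python3 go.py .4869 -.3225 .028 -37.1
```

```text
t 19.8 d [ 0.05  0.07 -1.05] twist -0.01 q6 -0.08 pos [ 0.4838 -0.3269  0.0913] yaw -37.0 open 0.0394 F [-0.7  0.6 -1.5]
```

Request:
jog_arm:
  steps:
    - {"dx": 0.05,"dy": 0.07,"dz": -0.4,"twist": 0}
    - {"dx": 0.05,"dy": 0.07,"dz": -0.7,"twist": 0}
    - {"dx": 0.05,"dy": 0.07,"dz": -0.9,"twist": 0}
    - {"dx": 0.05,"dy": 0.07,"dz": -1.0,"twist": 0}
    - {"dx": 0.05,"dy": 0.07,"dz": -1.05,"twist": 0}

```text
t: 20.42
tool_pos: [0.4871, -0.3231, 0.0287]
tool_rot: [2.807, 1.4, 0.016]
contact_force: [0.6, -0.3, -1.3]
opening: 0.0388
```

Request:
jog_arm:
  steps:
    - {"dx": 0,"dy": 0,"dz": 0,"twist": 0}
    - {"dx": 0,"dy": 0,"dz": -0.02,"twist": 0}

```text
t: 20.68
tool_pos: [0.4877, -0.3236, 0.0284]
tool_rot: [2.806, 1.399, 0.017]
contact_force: [-2.0, 2.0, 7.3]
opening: 0.0389
```

```bash
python3 go.py .4869 -.3225 .028 -37.1
```

```text
t 20.68 d [-0.01  0.02 -0.01] twist -0.01 q6 -0.07 pos [ 0.4877 -0.3236  0.0284] yaw -37.0 open 0.0389 F [-2.   2.   7.3]
```

Floor contact at 7 N, so I'll release and go for coil.

Request:
jog_arm:
  steps:
    - {"dx": 0,"dy": 0,"dz": 0,"twist": 0}
    - {"dx": 0,"dy": 0,"dz": 0,"twist": 0}
    - {"dx": 0,"dy": 0,"dz": 0,"twist": 0}
    - {"dx": 0,"dy": 0,"dz": 0,"twist": 0}
    - {"dx": 0,"dy": 0,"dz": 0,"twist": 0}
  gripper: 0

```text
t: 21.3
tool_pos: [0.4876, -0.3235, 0.0284]
tool_rot: [2.806, 1.399, 0.017]
contact_force: [0.2, -0.4, -0.4]
opening: 0.0859
```

Request:
jog_arm:
  steps:
    - {"dx": 0,"dy": 0,"dz": 0.5,"twist": 0}
    - {"dx": 0,"dy": 0,"dz": 1.3,"twist": 0}
    - {"dx": 0,"dy": 0,"dz": 2.2,"twist": 0}
    - {"dx": 0,"dy": 0.6,"dz": 2.6,"twist": 0.3}
    - {"dx": 0.1,"dy": 1.5,"dz": 2.7,"twist": 0.6}

```text
t: 21.92
tool_pos: [0.4947, -0.2343, 0.1936]
tool_rot: [2.726, 1.541, 0.021]
contact_force: [1.3, 0.2, 0.2]
opening: 0.0856
```

Request:
jog_arm:
  steps:
    - {"dx": 0,"dy": 1,"dz": 0,"twist": 0.3}
    - {"dx": 0.1,"dy": 2,"dz": 0,"twist": 0.6}
    - {"dx": 0.2,"dy": 3,"dz": 0,"twist": 0.9}
    - {"dx": 0.3,"dy": 4,"dz": 0,"twist": 1.2}
    - {"dx": 0.4,"dy": 5,"dz": 0,"twist": 1.4}

```text
t: 22.55
tool_pos: [0.5186, 0.0676, 0.1939]
tool_rot: [2.518, 1.864, 0.024]
contact_force: [1.2, -0.3, 0.3]
opening: 0.0855
```

```bash
python3 mods.py 6;python3 go.py .5487 .3904 .11 -11
```

```text
rack [429.6 212.5] 393 [ 0.5686 -0.2154  0.042   0.0408] 53.0 0.072 0.08
rack [456.2 232. ] 426 [ 0.5274 -0.2699  0.0415  0.0404] 52.9 0.061 0.081
rack [481.3 250.9] 407 [ 0.4875 -0.3227  0.0422  0.0404] 54.0 0.057 0.083
strip [142.3 221.1] 408 [0.5487 0.3905 0.043  0.0398] 78.5 0.066 0.08
t 22.65 d [ 0.51  5.33 -1.39] twist 0.56 q6 0.28 pos [0.5184 0.0707 0.1937] yaw -16.6 open 0.0856 F [ 0.6 -1.   0.4]
```

View pics/s6.png

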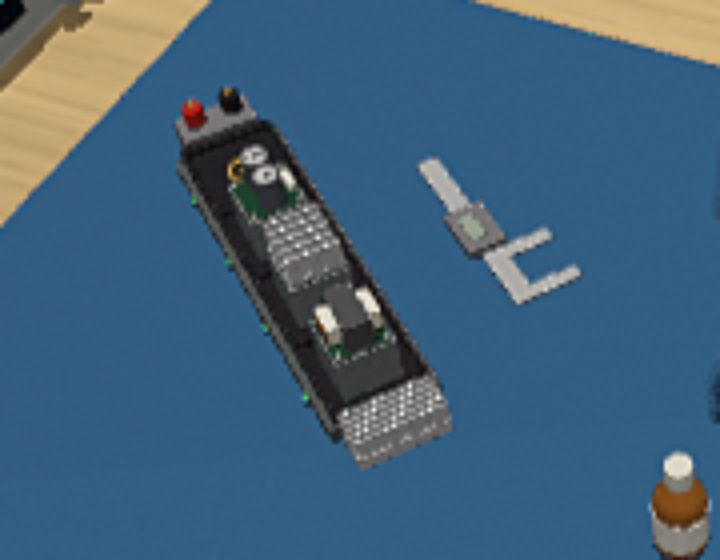

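Cans is in bay 2, within 1 mm of the centre. Coil is next.

Request:
jog_arm:
  steps:
    - {"dx": 0.1,"dy": 1,"dz": 0,"twist": 0.1}
    - {"dx": 0.2,"dy": 2,"dz": 0,"twist": 0.2}
    - {"dx": 0.3,"dy": 3,"dz": 0,"twist": 0.4}
    - {"dx": 0.4,"dy": 4,"dz": 0,"twist": 0.5}
    - {"dx": 0.48,"dy": 4.9,"dz": 0,"twist": 0.56}

```text
t: 23.28
tool_pos: [0.5475, 0.3662, 0.1936]
tool_rot: [2.419, 1.994, 0.025]
contact_force: [0.7, -0.5, 0.0]
opening: 0.0857
```

Request:
jog_arm:
  steps:
    - {"dx": 0.02,"dy": 0.4,"dz": 0,"twist": 0}
    - {"dx": 0.02,"dy": 0.4,"dz": -0.4,"twist": 0}
    - {"dx": 0.02,"dy": 0.4,"dz": -0.9,"twist": 0}
    - {"dx": 0.02,"dy": 0.4,"dz": -1.3,"twist": 0}
    - {"dx": 0.02,"dy": 0.4,"dz": -1.3,"twist": 0}

```text
t: 23.9
tool_pos: [0.5472, 0.3886, 0.1124]
tool_rot: [2.421, 1.994, 0.016]
contact_force: [-0.8, -0.1, 1.0]
opening: 0.0854
```

```bash
python3 go.py .5487 .3904 .027 -11.3
```

```text
t 23.9 d [ 0.02  0.03 -1.42] twist -0.02 q6 0.7 pos [0.5472 0.3886 0.1124] yaw -11.1 open 0.0854 F [-0.8 -0.1  1. ]
```

Request:
jog_arm:
  steps:
    - {"dx": 0.02,"dy": 0.03,"dz": -0.5,"twist": 0}
    - {"dx": 0.02,"dy": 0.03,"dz": -1,"twist": 0}
    - {"dx": 0.02,"dy": 0.03,"dz": -1.3,"twist": 0}
    - {"dx": 0.02,"dy": 0.03,"dz": -1.42,"twist": 0}
    - {"dx": 0.02,"dy": 0.03,"dz": -1.42,"twist": 0}

```text
t: 24.52
tool_pos: [0.5489, 0.3906, 0.0279]
tool_rot: [2.421, 1.993, 0.017]
contact_force: [0.1, 0.5, -0.2]
opening: 0.0858
```

Request:
jog_arm:
  steps:
    - {"dx": 0,"dy": 0,"dz": 0,"twist": 0}
    - {"dx": 0,"dy": 0,"dz": 0,"twist": 0}
    - {"dx": 0,"dy": 0,"dz": 0,"twist": 0}
    - {"dx": 0,"dy": 0,"dz": 0,"twist": 0}
    - {"dx": 0,"dy": 0,"dz": 0,"twist": 0}
  gripper: 255
  newtons: 50

```text
t: 25.15
tool_pos: [0.5496, 0.391, 0.0291]
tool_rot: [2.42, 1.993, 0.02]
contact_force: [-0.1, 0.1, 5.8]
opening: 0.039
```

```bash
python3 go.py .4472 -.3752 .2 -37.1
```

```text
t 25.15 d [ -1.71 -12.77   2.85] twist -2.6 q6 0.7 pos [0.5496 0.391  0.0291] yaw -11.1 open 0.039 F [-0.1  0.1  5.8]
```

Request:
jog_arm:
  steps:
    - {"dx": 0,"dy": 0,"dz": 0.4,"twist": 0}
    - {"dx": 0,"dy": 0,"dz": 1.1,"twist": 0}
    - {"dx": 0,"dy": 0,"dz": 1.9,"twist": 0}
    - {"dx": 0,"dy": -0.2,"dz": 2.6,"twist": 0}
    - {"dx": -0.1,"dy": -0.8,"dz": 2.9,"twist": -0.2}

```text
t: 25.78
tool_pos: [0.5444, 0.3438, 0.2058]
tool_rot: [2.453, 1.951, 0.026]
contact_force: [0.5, -0.3, -1.2]
opening: 0.0392
```

Request:
jog_arm:
  steps:
    - {"dx": -0.1,"dy": -1,"dz": 0,"twist": -0.2}
    - {"dx": -0.2,"dy": -2,"dz": 0,"twist": -0.4}
    - {"dx": -0.4,"dy": -3,"dz": 0,"twist": -0.6}
    - {"dx": -0.5,"dy": -4,"dz": 0,"twist": -0.8}
    - {"dx": -0.7,"dy": -5,"dz": 0,"twist": -1.1}

```text
t: 26.4
tool_pos: [0.5012, 0.042, 0.2046]
tool_rot: [2.629, 1.705, 0.023]
contact_force: [0.4, -0.5, -1.1]
opening: 0.039
```

Request:
jog_arm:
  steps:
    - {"dx": -0.1,"dy": -1,"dz": 0,"twist": -0.2}
    - {"dx": -0.2,"dy": -2,"dz": 0,"twist": -0.4}
    - {"dx": -0.4,"dy": -3,"dz": 0,"twist": -0.6}
    - {"dx": -0.5,"dy": -4,"dz": 0,"twist": -0.8}
    - {"dx": -0.7,"dy": -5,"dz": 0,"twist": -1.1}

```text
t: 27.02
tool_pos: [0.4581, -0.2595, 0.2034]
tool_rot: [2.782, 1.443, 0.021]
contact_force: [0.7, 0.3, -1.9]
opening: 0.0391
```

```bash
python3 go.py .4472 -.3752 .2 -37.1
```

```text
t 27.02 d [-0.18 -1.93 -0.06] twist -0.19 q6 -0.05 pos [ 0.4581 -0.2595  0.2034] yaw -35.2 open 0.0391 F [ 0.7  0.3 -1.9]
```

Request:
jog_arm:
  steps:
    - {"dx": -0.1,"dy": -0.9,"dz": 0,"twist": -0.1}
    - {"dx": -0.17,"dy": -1.7,"dz": 0,"twist": -0.19}
    - {"dx": -0.18,"dy": -1.93,"dz": -0.3,"twist": -0.19}
    - {"dx": -0.18,"dy": -1.93,"dz": -0.9,"twist": -0.19}
    - {"dx": -0.18,"dy": -1.93,"dz": -1.5,"twist": -0.19}

```text
t: 27.65
tool_pos: [0.4467, -0.3741, 0.1107]
tool_rot: [2.807, 1.398, 0.02]
contact_force: [-0.2, 0.2, -2.0]
opening: 0.0393
```

Request:
jog_arm:
  steps:
    - {"dx": 0,"dy": 0,"dz": -0.2,"twist": 0}
    - {"dx": 0,"dy": 0,"dz": -0.3,"twist": 0}
    - {"dx": 0,"dy": 0,"dz": -0.3,"twist": 0}

```text
t: 28.02
tool_pos: [0.4471, -0.3741, 0.0934]
tool_rot: [2.806, 1.398, 0.02]
contact_force: [-1.0, 0.4, -1.3]
opening: 0.0392
```

```bash
python3 go.py .4472 -.3752 .029 -37.1
```

```text
t 28.02 d [ 0.   -0.02 -1.07] twist -0.01 q6 -0.19 pos [ 0.4471 -0.3741  0.0934] yaw -37.0 open 0.0392 F [-1.   0.4 -1.3]
```

Request:
jog_arm:
  steps:
    - {"dx": 0,"dy": -0.02,"dz": -0.4,"twist": 0}
    - {"dx": 0,"dy": -0.02,"dz": -0.7,"twist": 0}
    - {"dx": 0,"dy": -0.02,"dz": -0.9,"twist": 0}
    - {"dx": 0,"dy": -0.02,"dz": -1.0,"twist": 0}
    - {"dx": 0,"dy": -0.02,"dz": -1.05,"twist": 0}

```text
t: 28.65
tool_pos: [0.4473, -0.3754, 0.0303]
tool_rot: [2.806, 1.398, 0.02]
contact_force: [-0.2, 0.1, -2.1]
opening: 0.0391
```

Request:
jog_arm:
  steps:
    - {"dx": 0,"dy": 0,"dz": -0.01,"twist": 0}
    - {"dx": 0,"dy": 0,"dz": -0.03,"twist": 0}

```text
t: 28.9
tool_pos: [0.4476, -0.3758, 0.0291]
tool_rot: [2.805, 1.397, 0.021]
contact_force: [-0.1, 0.3, 1.1]
opening: 0.0392
```

```bash
python3 go.py .4472 -.3752 .029 -37.1
```

```text
t 28.9 d [-0.01  0.01 -0.  ] twist -0.01 q6 -0.19 pos [ 0.4476 -0.3758  0.0291] yaw -37.0 open 0.0392 F [-0.1  0.3  1.1]
```

Floor touched. Releasing and backing off.

Request:
jog_arm:
  steps:
    - {"dx": 0,"dy": 0,"dz": 0,"twist": 0}
    - {"dx": 0,"dy": 0,"dz": 0,"twist": 0}
    - {"dx": 0,"dy": 0,"dz": 0,"twist": 0}
    - {"dx": 0,"dy": 0,"dz": 0,"twist": 0}
    - {"dx": 0,"dy": 0,"dz": 0,"twist": 0}
  gripper: 0

```text
t: 29.52
tool_pos: [0.4476, -0.3758, 0.0291]
tool_rot: [2.805, 1.397, 0.021]
contact_force: [-0.4, 0.7, -0.8]
opening: 0.0852
```

Request:
jog_arm:
  steps:
    - {"dx": 0,"dy": 0,"dz": 0.5,"twist": 0}
    - {"dx": 0,"dy": 0,"dz": 1.3,"twist": 0}
    - {"dx": 0,"dy": 0,"dz": 2.2,"twist": 0}
    - {"dx": 0,"dy": 0.6,"dz": 2.6,"twist": 0}
    - {"dx": 0,"dy": 1.5,"dz": 2.7,"twist": 0}

```text
t: 30.15
tool_pos: [0.4487, -0.2866, 0.1944]
tool_rot: [2.802, 1.392, 0.024]
contact_force: [0.9, 0.4, 0.2]
opening: 0.0854
```

Request:
jog_arm:
  steps:
    - {"dx": 0,"dy": 1,"dz": 0,"twist": 0}
    - {"dx": 0,"dy": 2,"dz": 0,"twist": 0}
    - {"dx": 0,"dy": 3,"dz": 0,"twist": 0}
    - {"dx": 0,"dy": 4,"dz": 0,"twist": 0}
    - {"dx": 0,"dy": 4,"dz": 0,"twist": 0}

```text
t: 30.78
tool_pos: [0.4484, -0.0433, 0.1944]
tool_rot: [2.797, 1.401, 0.025]
contact_force: [0.2, -0.5, 0.9]
opening: 0.0852
```

```bash
python3 mods.py 7;python3 go.py .4472 -.05 .2 -37
```

```text
rack [429.5 212.5] 393 [ 0.5683 -0.2149  0.0419  0.0408] 50.9 0.072 0.081
rack [456.3 232. ] 424 [ 0.5277 -0.2698  0.0409  0.0409] 52.7 0.061 0.081
rack [481.2 251. ] 408 [ 0.4875 -0.3229  0.0418  0.0416] 54.1 0.056 0.084
rack [506.2 269.6] 413 [ 0.448  -0.3746  0.0432  0.0413] 52.6 0.064 0.079
t 30.88 d [-0.02 -0.06  0.09] twist 0.01 q6 0.38 pos [ 0.4487 -0.0463  0.1945] yaw -37.1 open 0.0854 F [ 0.1 -0.5  0.6]
```

View pics/s7.png

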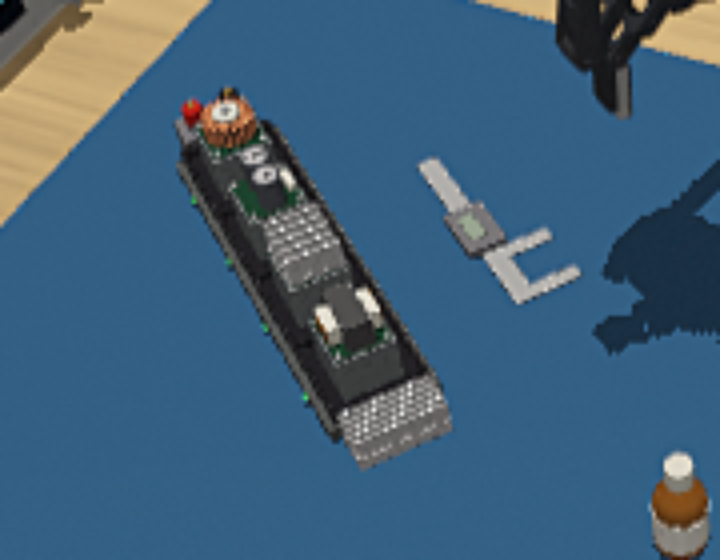

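All four stand square within 3 mm of their bay centres, and the arm is clear.

```bash
python3 -c "
from station import ctrl
print(ctrl.finish_job())"
```

```text
the job is handed in; nothing more can be done
None
```

I moved all four modules into the burn-in rack bay with the same number as the one they started in, and handed the job in at about 31 s. Counted from the posts, that is coil in bay 1, cans in bay 2, fin in bay 3 and core in bay 4.

- **Position and squareness:** the last top-camera check put every module within about 3 mm of its bay centre and square to the rack within about 2°. The limits are 12 mm and 0.3 rad (about 17°).
- **Height and upright:** measured heights fit seated modules to within a few millimetres. That is about as fine as the depth reading goes, so I could not check the 4 mm height limit more closely. All four looked upright in the scene image, and the module tops looked level from above.
- **Release:** the gripper is open and parked clear of everything, with contact force near zero.

No check failed or disagreed. The hand-in reports no verdict.

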